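# Make up two battery-pack kits beside the wire bonder

## Robot

A 7-joint arm with a two-finger parallel gripper is mounted at the origin on the work surface. World frame = base frame: x ahead of the robot, y to its left, z up, the work surface at z = 0. Lengths are in m, angles in rad, forces in N, time in s.
With the tool pointing down it reaches from about 0.35 to 0.9 m from the base axis. Payload 8.1 kg.
Tool frame: the origin (TCP) lies at the centre of the arm's flange, where the gripper is bolted on; the fingertips stand 178 mm ahead of it and the grasp point (between the pads) lies 159 mm ahead of it; z points along the fingers, y is the direction in which the jaws open and shut (so a half turn about z gives the same grasp; the last joint's range is limited). The gripper opens to 92 mm and grips with 3 to 60 N. Pads are 19 mm wide; open, the fingers measure 130 mm over their backs; the gripper's body (75 mm by 190 mm) begins 47 mm behind the grasp point.
Start: joints at [-1.451, 0.434, 0.025, 1.573, -0.012, 1.134, -0.075], TCP at [0.138, 0.61, 0.405] pointing down, gripper open.
Joint ranges: [-2.62, 2.62], [-0.44, 2.09], [-1.27, 1.32], [0.08, 2.57], [-1.32, 4.46], [0.12, 2], [-2.74, 2.74]. Speed limits (rad/s): [2.22, 2.22, 3.01, 3.01, 3.14, 3.14, 3.14].

## Interface

Orientations are given as a rotation vector (axis times angle).
In Python, from cell import arm gives the robot as it stands. The module is installed in compiled form; this text tells all that it offers.
- The arm moves only by the tool move_arm, never from a script. Its argument "steps" is a list of rows, each a list of 4 numbers: the shift along the tool's x, y, z in mm, then the turn about the tool's z in rad. In form: [[x, y, z, twist], ...]. A call has 1 to 20 rows; each row is the pose to reach, as a shift and turn from the pose commanded when the call began, along the tool's axes at that moment; what a row does not reach only later rows make up. A row lasts 1/8 s, in which the tool goes at most 62.5 mm and 10.7 degrees, less where a joint would pass 70% of its speed; a pose out of reach is approached as far as the arm can. A call with a gripper value outside its range is refused whole. "grip" is the finger opening in mm, from 0 to 91.8, set as the call begins (left out, the last holds). The fingers move at their own pace and stop on an object; "grip_force" is the grip in N (left out, the last holds). Time passes only in rows, so rows that repeat a pose let the fingers close. It gives the time, the measured TCP pose, the force and the opening at its end, in the units of the state.
- arm.observe(): the state, without advancing time (a new reading comes with each control period).
- arm.get_image(name): name is "scene" or "top"; returns the picture (420x560x3 uint8, red, green, blue); there is no depth.
- arm.camera_info(name): a dict with "mtx" (3x3 intrinsics, pixels), "dist_coeffs" ([k1, k2, p1, p2, k3] as OpenCV has them; the pictures are not rectified), "pose" (4x4, takes a point from camera to world coordinates). Camera axes: x right, y down, z forward; pixel columns grow to the right and rows downward; lengths in m; the calibration is good to about 2 mm. A picture is of the moment at which its call begins. camera_info takes no time and is no camera call.
- arm.sign_off(): hands the job in, once; it reports no verdict.
The state is a dict: "clock": time; "joints": joint angles; "dq": joint speeds; "joint_efforts": joint torques, N m; "position": TCP position; "ee_rot": TCP orientation; "force": force on the tool from outside, world axes, zero at the start; "ft_torque": the same for the moment, N m; "width": opening from 0.0 (shut) to 1.0 (fully open).
Only numpy, scipy, OpenCV 4.12 (cv2) and the standard library are available. Lean on these libraries where they do the work, as an engineer would, in place of code of your own. Each camera call takes 0.05 s, during which the arm holds its last target.

## Task

Make up two kits from the stock on the metal plate: into the tray with three compartments put the slim cell, the wide cup and the heat sink; into the tray with two compartments put the thick cell and the narrow cup, which you must first lift out of the wide cup. Each thing gets a compartment of its own and stands on its floor, upright and as it stood in the stock; lower things in rather than dropping them. Leave the bottle, the wire spool and the screwdriver where they are.

Things in the scene. Friction and masses are not known exactly. Their poses are not given: they have to be found in the camera images.
- slim_cell: slim blue cylindrical battery cell, 18 mm diameter, 65 mm tall with its 2 mm nub, standing on a 6 mm aluminium plate (fixed, top at z = 0.006 m; x 0.365 to 0.525, y -0.36 to 0.36) like the rest of the stock; about 45 g. Origin: centre of its underside; z up through the nub
- thick_cell: thick blue cylindrical battery cell, 32 mm diameter, 70 mm tall with its 2 mm nub, standing on the plate; about 140 g. Origin: centre of its underside; z up through the nub
- wide_cup: wide low round white plastic insulating cup, straight wall, 62 mm outer diameter, 35 mm tall, wall 2.5 mm, floor 4 mm, standing mouth up on the plate; about 50 g. At the start the narrow cup stands loosely inside it. Origin: centre of its underside; z up
- narrow_cup: narrow tall round white plastic insulating cup, straight wall, 42 mm outer diameter, 62 mm tall, wall 2.5 mm, floor 4 mm; about 40 g. At the start it stands mouth up loosely inside the wide cup, on that cup's floor, and stands 31 mm proud of its rim. Origin: centre of its underside; z up
- heat_sink: dark metal finned heat sink, fins up, 36 mm (x) by 44 mm (y) by 24 mm tall, five fins running along its y axis; standing on the plate; about 80 g; grasp it across x (36 mm). Origin: centre of its underside; z up
- tray3: long black kit tray, fixed to the bench, 86 mm (x) by 250 mm (y), open on top: three square compartments in a row along its y axis, each 78 by 78 mm inside, centred at y = -82, 0 and +82 mm. Floor 4 mm thick, all walls 4 mm thick and 12 mm high over the bench. Origin: centre of its underside, on the bench (z = 0)
- tray2: short black kit tray, fixed to the bench, 86 mm (x) by 168 mm (y), open on top: two square compartments in a row along its y axis, each 78 by 78 mm inside, centred at y = -41 and +41 mm. Floor 4 mm thick, all walls 4 mm thick and 12 mm high over the bench. Origin: centre of its underside, on the bench (z = 0)
- bottle: bystander: small clear plastic bottle with a white cap, 50 mm diameter, 120 mm tall, standing on the bench beside the trays. Origin: centre of its underside
- spool: bystander: aluminium bonding-wire spool, 60 mm diameter, 30 mm tall, standing on the bench beside the trays. Origin: centre of its underside
- screwdriver: bystander: screwdriver 170 mm long, lying on the bench beyond the trays. Origin: on the underside near its middle; x along the shaft
Not all that is in view belongs to the job. What is shaped like the tray2 but purple is not meant.

How it is judged:
By the outcome, as a careful person would: the job done as asked, in the order asked, and still so for the second after the job is handed in, with the robot touching nothing.
It also fails if it takes over 131 s, if anything falls off the work surface, if the arm or the gripper's body presses on something with over 40 N, if the wrist force passes 120 N, or if a joint passes its speed limit or range.

## Working session

There is one attempt and no reset: what is moved stays moved. The work goes in short steps, Python scripts to look and compute and a tool call to move; the robot and the scene stay as the last step left them, time stands still between calls to the robot, and variables do not carry over. Pictures are saved under pics/ and viewed, and the job is handed in when it is done.

Besides the shell and the picture viewer there is one more tool, called after "Emit:" as a command line: name --pt "numbers of a row" for each row, then --argument value for the rest. move_arm: Moves the arm, as the interface text tells. Its arguments: {"type":"object","properties":{"steps":{"type":"array"},"grip":{"type":"number"},"grip_force":{"type":"number"}},"required":["steps"]}

```bash
mkdir -p pics
python3 - <<'E'
from cell import arm
import cv2
s=arm.observe();print(s)
for n in("scene","top"):
    im=arm.get_image(n);cv2.imwrite(f"pics/{n}0.png",im[:,:,::-1])
    c=arm.camera_info(n);print(n,c)
E
```

```text
{'clock': 0.0, 'joints': array([-1.45058317,  0.4352289 ,  0.02497808,  1.57406016, -0.01161756,
        1.1339922 , -0.0751178 ]), 'dq': array([ 3.52355478e-04,  2.77294253e-03, -1.37928963e-03,  2.25149369e-03,
        1.58987924e-05, -1.43411890e-03,  5.79659545e-04]), 'joint_efforts': array([-9.87514577e-04, -6.67854810e+01,  9.84061360e-01, -3.14454925e+01,
       -6.06625713e-02,  4.30568901e-02,  1.58190264e-04]), 'position': array([0.13809021, 0.60933136, 0.40395542]), 'ee_rot': array([-3.49420450e-01, -3.12205410e+00,  2.42329619e-03]), 'force': array([-0.45400335, -0.58831057,  0.19318729]), 'ft_torque': array([-0.00118743,  0.00999208,  0.06195759]), 'width': 1.0025861912430705}
scene {'mtx': array([[491.89369058,   0.        , 288.22339551],
       [  0.        , 491.89369058, 207.5750913 ],
       [  0.        ,   0.        ,   1.        ]]), 'dist_coeffs': array([-0.08395267,  0.        ,  0.        ,  0.        ,  0.        ]), 'pose': array([[ 0.72986553,  0.54088254, -0.41802199,  1.14684038],
       [ 0.68340818, -0.56321108,  0.46448524, -0.59178607],
       [ 0.01579734, -0.62469141, -0.78071191,  1.04095041],
       [ 0.        ,  0.        ,  0.        ,  1.        ]])}
top {'mtx': array([[393.70501137,   0.        , 279.87164796],
       [  0.        , 393.70501137, 208.58089872],
       [  0.        ,   0.        ,   1.        ]]), 'dist_coeffs': array([-0.0329415,  0.       ,  0.       ,  0.       ,  0.       ]), 'pose': array([[-0.00820554, -0.98006285,  0.19851822,  0.43520334],
       [-0.99993112,  0.00637585, -0.00985419,  0.03042226],
       [ 0.008392  , -0.1985854 , -0.98004766,  1.08862676],
       [ 0.        ,  0.        ,  0.        ,  1.        ]])}
```

View pics/scene0.png

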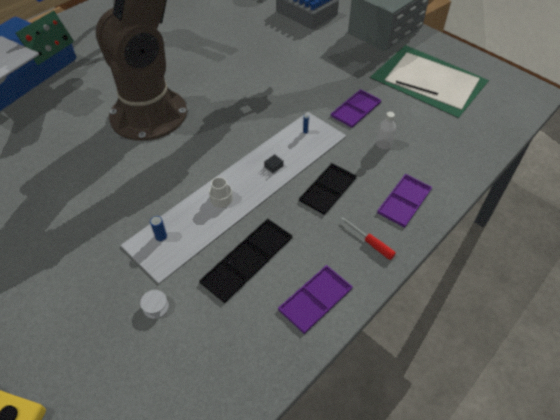

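View pics/top0.png

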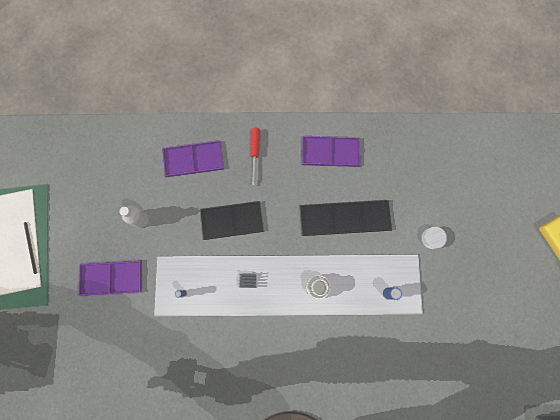

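```bash
cat > h.py <<'E'
import numpy as np, cv2, json
from cell import arm
def ci(n):
    c=arm.camera_info(n); return c["mtx"],c["dist_coeffs"],c["pose"]
def ray(n,uv):
    K,d,P=ci(n); p=cv2.undistortPoints(np.array(uv,float).reshape(-1,1,2),K,d).reshape(-1,2)
    v=np.c_[p,np.ones(len(p))]@P[:3,:3].T
    return P[:3,3],v
def onz(n,uv,z):
    o,v=ray(n,uv); return (o+v*((z-o[2])/v[:,2])[:,None])
def proj(n,X):
    K,d,P=ci(n);R=P[:3,:3].T
    return cv2.projectPoints(np.array(X,float).reshape(-1,1,3),cv2.Rodrigues(R)[0],-R@P[:3,3],K,d)[0].reshape(-1,2)
def crop(im,x0,y0,w,h,s):
    return cv2.resize(im[y0:y0+h,x0:x0+w],None,fx=s,fy=s,interpolation=cv2.INTER_CUBIC)
E
python3 - <<'E'
import cv2,numpy as np
from h import crop
t=cv2.imread("pics/top0.png");s=cv2.imread("pics/scene0.png")
a=[crop(t,x,y,48,36,8) for x,y in((165,275),(232,262),(298,268),(372,275))]
cv2.imwrite("pics/ct.png",np.vstack([np.hstack(a[:2]),np.hstack(a[2:])]))
a=[crop(s,x,y,48,36,8) for x,y in((283,105),(250,145),(196,172),(135,212))]
cv2.imwrite("pics/cs.png",np.vstack([np.hstack(a[:2]),np.hstack(a[2:])]))
E
```

```text
(no output)
```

View pics/ct.png

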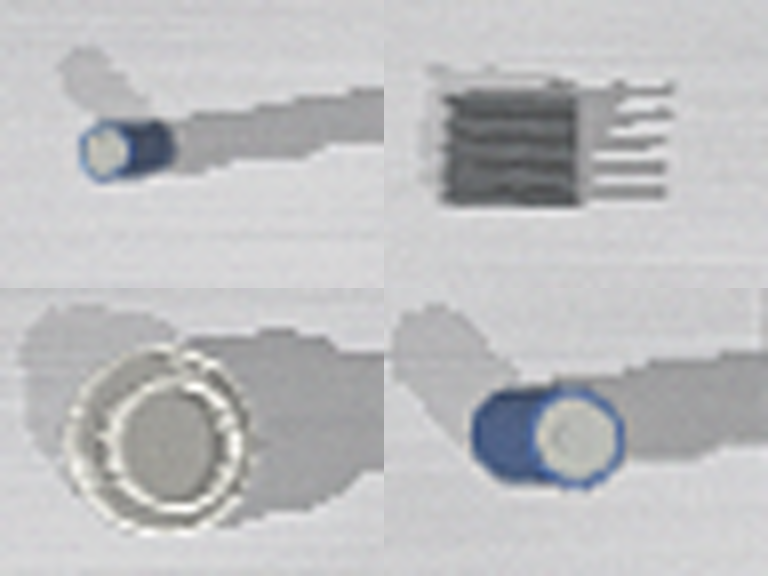

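View pics/cs.png

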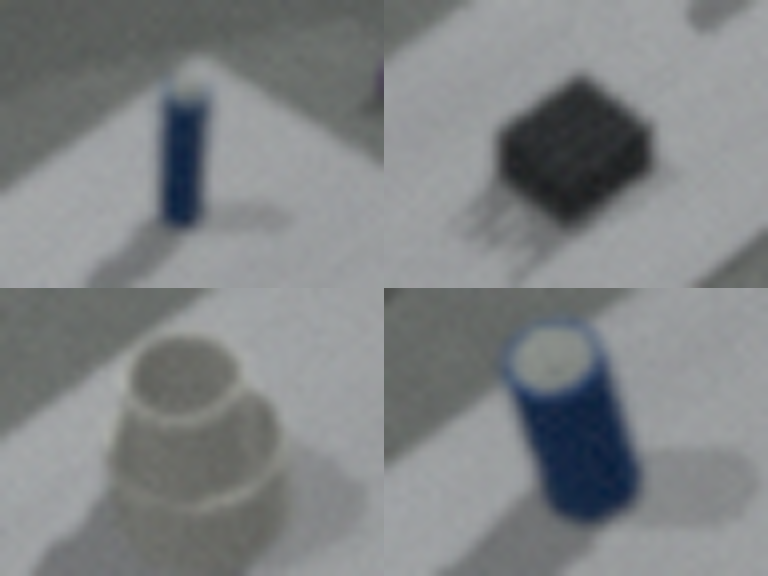

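Run:
```python
import cv2,numpy as np
from h import *
def comps(m,mina):
    n,l,st,c=cv2.connectedComponentsWithStats(m.astype(np.uint8)); return [(l==i,st[i],c[i]) for i in range(1,n) if st[i][4]>=mina]
for n in("top","scene"):
    im=cv2.imread(f"pics/{n}0.png");b,g,r=[im[:,:,i].astype(int) for i in range(3)]
    blue=(b-r>35)&(b-g>20)
    print(n)
    box={"top":[(165,275,48,36),(372,275,48,36)],"scene":[(283,105,48,36),(135,212,48,36)]}[n]
    for (x,y,w,h),zt,nm in zip(box,(.069,.074),("slim","thick")):
        m=np.zeros_like(blue);m[y:y+h,x:x+w]=blue[y:y+h,x:x+w]
        pts=np.argwhere(m)[:,::-1].astype(np.int32)
        hull=cv2.convexHull(pts);f=np.zeros(blue.shape,np.uint8);cv2.fillConvexPoly(f,hull,1)
        cap=(f>0)&~m&((r+g+b)>330)
        cc=max(comps(cap,1),key=lambda q:q[1][4]);print(nm,cc[1][4],cc[2],onz(n,[cc[2]],zt), "hull",cv2.boundingRect(pts))
    dark=(im.max(2)<70)
    ts={"top":[(190,190,90,60),(290,190,115,60)],"scene":[(290,155,75,65),(195,212,105,95)]}[n]
    for (x,y,w,h),nm in zip(ts,("tray2","tray3")):
        m=np.zeros_like(dark);m[y:y+h,x:x+w]=dark[y:y+h,x:x+w]
        q=max(comps(m,20),key=lambda q:q[1][4]);
        cs=cv2.findContours(q[0].astype(np.uint8),0,2)[0][0]
        P=onz(n,cs.reshape(-1,2),.012)[:,:2]
        re=cv2.minAreaRect((P*1000).astype(np.float32));print(nm,re)
    x,y,w,h={"top":(232,262,36,36),"scene":(250,145,48,36)}[n]
    thr=110 if n=="top" else 75
    for thr in (thr-10,thr,thr+10):
        dk=im.max(2)<thr
        m=np.zeros_like(dk);m[y:y+h,x:x+w]=dk[y:y+h,x:x+w]
        q=max(comps(m,20),key=lambda q:q[1][4]);cs=cv2.findContours(q[0].astype(np.uint8),0,2)[0][0]
        P=onz(n,cs.reshape(-1,2),.030)[:,:2]
        print("sink",thr,q[1],cv2.minAreaRect((P*1000).astype(np.float32)))
print("narrow",onz("top",[(319.3,287.4)],.072),"wide",onz("top",[(317.7,286.4)],.041))
# scene: rim centres from the crop
e=lambda cx,cy:(196+(cx+.5)/8-.5,172+(cy+.5)/8-.5)
print("scene narrow",onz("scene",[e(183,378-288)],.072),"wide",onz("scene",[e(196,438-288)],.041))
```

```text
top
slim 28 [177.60714286 293.67857143] [[0.42328523 0.28126953 0.069     ]] hull (175, 291, 11, 7)
thick 85 [395.38823529 293.54117647] [[ 0.41896823 -0.2709582   0.074     ]] hull (383, 288, 19, 12)
tray2 ((621.99267578125, 154.3268585205078), (86.34226989746094, 164.82489013671875), 7.516475677490234)
tray3 ((627.0988159179688, -162.75656127929688), (86.15310668945312, 248.2931365966797), 3.0561015605926514)
sink 100 [240 274  16   3  23] ((469.033935546875, 107.28364562988281), (40.14875411987305, 5.039853572845459), 85.5623550415039)
sink 110 [240 274  16  14 152] ((455.9906921386719, 107.13147735595703), (40.17958068847656, 33.94110107421875), 89.60185241699219)
sink 120 [240 274  16  14 209] ((455.990234375, 107.13148498535156), (40.17958068847656, 33.94021224975586), 89.60185241699219)
sceneTraceback (most recent call last):
  File "<stdin>", line 15, in <module>
ValueError: max() iterable argument is empty
```

Run:
```python
import cv2,numpy as np
from h import *
def comps(m,mina):
    n,l,st,c=cv2.connectedComponentsWithStats(m.astype(np.uint8)); return [(l==i,st[i],c[i]) for i in range(1,n) if st[i][4]>=mina]
n="scene"
im=cv2.imread(f"pics/{n}0.png")
for (x,y,w,h),nm in zip([(290,155,75,65),(195,212,105,95)],("tray2","tray3")):
    dark=im.max(2)<55
    m=np.zeros_like(dark);m[y:y+h,x:x+w]=dark[y:y+h,x:x+w]
    q=max(comps(m,20),key=lambda q:q[1][4]);cs=cv2.findContours(q[0].astype(np.uint8),0,2)[0][0]
    P=onz(n,cs.reshape(-1,2),.012)[:,:2];print(nm,cv2.minAreaRect((P*1000).astype(np.float32)))
f=lambda x0,y0,cx,cy:(x0+(cx+.5)/8-.5,y0+(cy+.5)/8-.5)
print("slim top",onz(n,[f(283,105,187,85)],.071))
print("thick top",onz(n,[f(135,212,553-384,357-288)],.074))
print("sink top corners",onz(n,[f(250,145,x-384,y) for x,y in((500,143),(580,75),(652,135),(570,192))],.030))
print("scene narrow",onz(n,[f(196,172,183,378-288)],.072),"wide",onz(n,[f(196,172,196,438-288)],.041))
print("top narrow",onz("top",[(319.3,287.4)],.072),"wide",onz("top",[(317.7,286.4)],.041))
# bystanders rough
print("bottle",onz("top",[(126,212)],.12),"spool",onz("top",[(434,237)],.03),"scr",onz("top",[(255,128),(254,185)],.01))
print("plate",onz("top",[(156,257),(419,255),(155,315),(422,313)],.006))
s=arm.observe();R=cv2.Rodrigues(s["ee_rot"])[0];print(R)
```

```text
tray2 ((626.8338623046875, 147.5914306640625), (87.35367584228516, 173.55889892578125), 7.674068450927734)
tray3 ((632.0477294921875, -167.37643432617188), (89.55976867675781, 251.5946502685547), 3.141594648361206)
slim top [[0.42417407 0.2798216  0.071     ]]
thick top [[ 0.42027652 -0.27233631  0.074     ]]
sink top corners [[0.44377731 0.08200504 0.03      ]
 [0.44057068 0.1260695  0.03      ]
 [0.47992482 0.12232896 0.03      ]
 [0.478301   0.08218461 0.03      ]]
scene narrow [[ 0.43887433 -0.08148896  0.072     ]] wide [[ 0.43940255 -0.08004873  0.041     ]]
top narrow [[ 0.43636323 -0.07820294  0.072     ]] wide [[ 0.43901017 -0.07739149  0.041     ]]
bottle [[0.62516389 0.40702813 0.12      ]] spool [[ 0.56782498 -0.3999285   0.03      ]] scr [[0.89418105 0.09021816 0.01      ]
 [0.72222815 0.09220875 0.01      ]]
plate [[ 0.52132238  0.36012675  0.006     ]
 [ 0.52123958 -0.36352384  0.006     ]
 [ 0.36699193  0.35506363  0.006     ]
 [ 0.36567381 -0.36011781  0.006     ]]
[[-9.75279035e-01  2.20976857e-01 -1.79321096e-04]
 [ 2.20976886e-01  9.75278010e-01 -1.42088490e-03]
 [-1.39094757e-04 -1.42538507e-03 -9.99998974e-01]]
```

```bash
cat > go.py <<'E'
# usage: go.py x y zgrasp yawdeg [more targets]; prints shifts in tool axes (mm) and twist from measured pose
import sys
from h import *
s=arm.observe();R=cv2.Rodrigues(s["ee_rot"])[0];p=s["position"]
g=p+R@np.array([0,0,.159]);yaw=np.arctan2(R[1,1],R[0,1])
print("t",round(s["clock"],2),"grasp",g.round(4),"yawdeg",round(np.degrees(yaw),2),"w mm",round(s["width"]*91.8,1),"F",s["force"].round(2),"q",s["joints"].round(2))
a=list(map(float,sys.argv[1:]))
for i in range(0,len(a),4):
    x,y,z,w=a[i:i+4]
    d=R.T@(np.array([x,y,z])-g)*1000
    t=-(np.radians(w)-yaw);t=(t+np.pi/2)%np.pi-np.pi/2
    print(d.round(1),round(t,3))
E
python3 go.py .45 .35 .241 0  .4375 -.08 .241 0
```

```text
t 0.1 grasp [0.138  0.6091 0.245 ] yawdeg 77.23 w mm 91.9 F [-0.2  -0.31 -1.5 ] q [-1.45  0.44  0.02  1.57 -0.01  1.13 -0.08]
[-361.5 -183.8    4.3] 1.348
[-444.3 -605.9    5. ] 1.348
```

Candidates, as top-view pixels:
- **Cups:** the nested pair at (319,287). Other round white things are the spool (434,237) and the bottle cap (126,212).
- **Blue cells:** the slim one at (178,294) and the thick one at (395,293).
- **Heat sink:** (248,281).
- **tray2:** the black two-compartment tray at (232,220). Purple lookalikes are at (193,158), (331,151) and (111,278).
- **tray3:** (346,218).

The close crops confirm the nested cups, the wide and slim cells, and the fins running along y. I start with the narrow cup.

Emit:
move_arm --pt "-40 -20 0 0.15" --pt "-80 -40 0 0.3" --pt "-120 -60 0 0.45" --pt "-160 -80 0 0.6" --pt "-200 -102 0 0.75" --pt "-240 -122 1 0.9" --pt "-280 -142 2 1.05" --pt "-320 -163 3 1.2" --pt "-360 -184 4 1.348" --pt "-370 -234 4 1.348" --pt "-380 -284 4 1.348" --pt "-390 -334 5 1.348" --pt "-400 -384 5 1.348" --pt "-410 -434 5 1.348" --pt "-420 -484 5 1.348" --pt "-430 -534 5 1.348" --pt "-438 -574 5 1.348" --pt "-444 -600 5 1.348" --pt "-444 -606 5 1.348" --pt "-444 -606 5 1.348" --grip 91.8 --grip_force 12

```text
clock: 2.6
position: [0.4371, -0.0792, 0.3996]
ee_rot: [-2.221, -2.221, 0.0]
force: [-0.1, -0.8, 0.4]
width: 0.999
```

```bash
python3 go.py .4375 -.08 .241 0 .4375 -.08 .065 0
```

```text
t 2.6 grasp [ 0.437  -0.0792  0.2406] yawdeg -0.02 w mm 91.7 F [-0.08 -0.78  0.39] q [-0.52  0.15  0.67  2.04 -0.11  0.99  0.2 ]
[-0.8  0.5 -0.4] -0.0
[ -0.9   0.6 175.6] -0.0
```

Emit:
move_arm --pt "0 0 25 0" --pt "0 0 55 0" --pt "0 0 85 0" --pt "0 0 115 0" --pt "0 0 135 0" --pt "0 0 150 0" --pt "-1 0 162 0" --pt "-1 0 170 0" --pt "-1 0 175 0" --pt "-1 0 175 0" --pt "-1 0 175 0"

```text
clock: 3.98
position: [0.4373, -0.0807, 0.225]
ee_rot: [2.221, 2.221, 0.001]
force: [0.1, 0.6, 0.1]
width: 1.001
```

```bash
python3 go.py
python3 - <<'E'
from h import *
im=arm.get_image("scene")[:,:,::-1];t=arm.get_image("top")[:,:,::-1]
cv2.imwrite("pics/p1.png",np.hstack([crop(im,165,130,100,100,4),crop(t,268,235,100,100,4)]))
E
```

```text
t 3.98 grasp [ 0.4374 -0.0807  0.066 ] yawdeg -0.01 w mm 91.9 F [0.12 0.63 0.1 ] q [-0.33  0.44  0.51  2.22 -0.41  0.56  0.49]
```

View pics/p1.png

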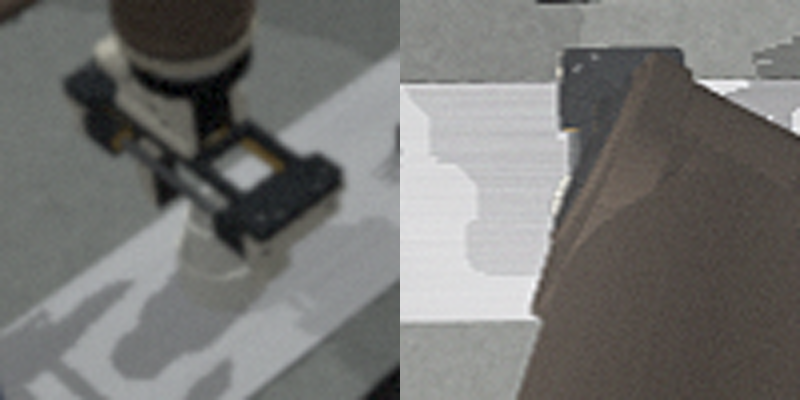

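The scene crop shows the open fingers straddling the narrow cup at about px (217,185), with the tips above the wide cup's rim. Closing now.

Emit:
move_arm --pt "0 0 0 0" --pt "0 0 0 0" --pt "0 0 0 0" --pt "0 0 0 0" --pt "0 0 0 0" --pt "0 0 0 0" --pt "0 0 0 0" --pt "0 0 0 0" --grip 36 --grip_force 12

```text
clock: 5.08
position: [0.4372, -0.0806, 0.2247]
ee_rot: [2.222, 2.221, 0.0]
force: [-0.2, 0.2, -0.1]
width: 0.458
```

Emit:
move_arm --pt "0 0 -4 0" --pt "0 0 -12 0" --pt "0 0 -22 0" --pt "0 0 -34 0" --pt "0 0 -48 0" --pt "0 0 -64 0" --pt "0 0 -80 0" --pt "0 0 -95 0" --pt "0 0 -105 0" --pt "0 0 -110 0" --pt "0 0 -110 0"

```text
clock: 6.45
position: [0.4372, -0.0806, 0.3348]
ee_rot: [2.221, 2.221, 0.0]
force: [0.6, 0.3, -0.5]
width: 0.461
```

```bash
python3 go.py .618 .193 .176 7.5 .618 .193 .060 7.5
python3 - <<'E'
from h import *
im=arm.get_image("scene")[:,:,::-1];t=arm.get_image("top")[:,:,::-1]
cv2.imwrite("pics/p2.png",np.hstack([crop(im,150,110,120,120,3),crop(t,268,235,120,120,3)]))
E
```

```text
t 6.45 grasp [ 0.4373 -0.0805  0.1758] yawdeg 0.01 w mm 42.3 F [ 0.59  0.29 -0.48] q [-0.48  0.25  0.66  2.12 -0.21  0.83  0.31]
[ 2.735e+02  1.808e+02 -1.000e-01] -0.131
[273.5 180.7 115.9] -0.131
```

View pics/p2.png

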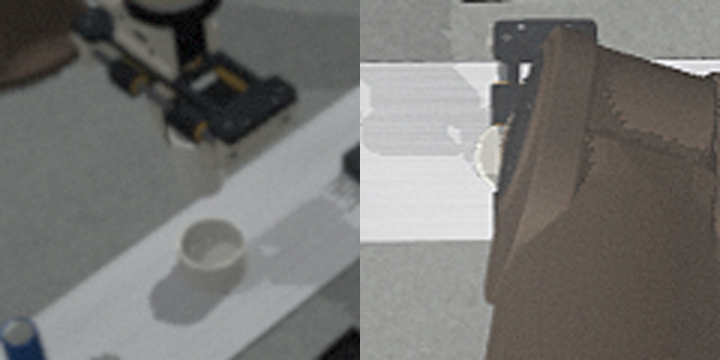

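The narrow cup is held (42 mm opening) and the wide cup stays behind, its rim at scene px (221,191), unmoved. Carrying it to the far (+y) compartment of tray2.

Emit:
move_arm --pt "10 7 0 0" --pt "30 20 0 -0.01" --pt "60 40 0 -0.03" --pt "95 63 0 -0.05" --pt "130 86 0 -0.07" --pt "165 109 0 -0.09" --pt "200 132 0 -0.11" --pt "230 152 0 -0.12" --pt "255 168 0 -0.131" --pt "268 177 0 -0.131" --pt "273 181 0 -0.131" --pt "273 181 0 -0.131" --pt "273 181 20 -0.131" --pt "273 181 45 -0.131" --pt "273 181 68 -0.131" --pt "273 181 85 -0.131" --pt "273 181 97 -0.131" --pt "273 181 105 -0.131" --pt "273 181 108 -0.131" --pt "273 181 108 -0.131"

```text
clock: 9.05
position: [0.6184, 0.1924, 0.227]
ee_rot: [2.071, 2.362, 0.001]
force: [-0.3, -0.5, 0.1]
width: 0.458
```

```bash
python3 go.py .618 .193 .059 7.5
python3 - <<'E'
from h import *
im=arm.get_image("scene")[:,:,::-1];t=arm.get_image("top")[:,:,::-1]
cv2.imwrite("pics/p3.png",np.hstack([crop(im,280,100,120,120,3),crop(t,180,170,120,120,3)]))
E
```

```text
t 9.05 grasp [0.6184 0.1924 0.068 ] yawdeg 7.5 w mm 42.0 F [-0.31 -0.46  0.11] q [-0.68  0.69  0.46  1.72 -0.4   0.83  0.09]
[ 0.6 -0.4  9. ] 0.0
```

View pics/p3.png

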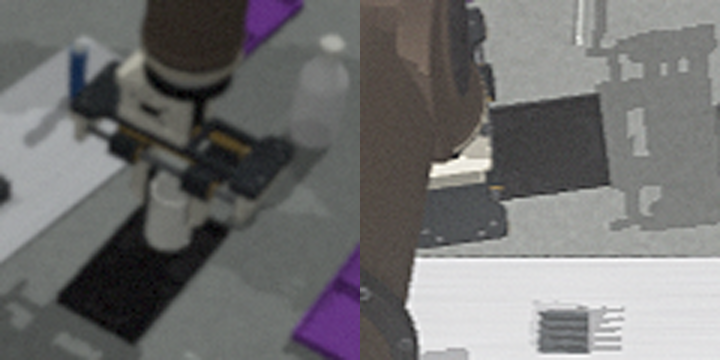

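The cup hangs just over the far compartment of tray2 (cup base at scene px ~(336,180)). Lowering the last 9 mm.

Emit:
move_arm --pt "0 0 3 0" --pt "0 0 5 0" --pt "0 0 7 0" --pt "0 0 8 0" --pt "0 0 9 0" --pt "0 0 9 0" --pt "0 0 9 0"

```text
clock: 10.02
position: [0.6182, 0.1923, 0.2187]
ee_rot: [-2.071, -2.362, -0.001]
force: [-3.5, -0.9, 9.5]
width: 0.463
```

```bash
python3 go.py
```

```text
t 10.03 grasp [0.6182 0.1924 0.0597] yawdeg 7.49 w mm 42.5 F [-3.51 -0.88  9.49] q [-0.68  0.7   0.46  1.72 -0.4   0.82  0.1 ]
```

Contact: about 9 N upward at grasp z 0.0597. I back off slightly, release and rise.

Emit:
move_arm --pt "0 0 -0.5 0" --pt "0 0 -0.5 0" --pt "0 0 -0.5 0" --pt "0 0 -0.5 0" --pt "0 0 -0.5 0" --pt "0 0 -0.5 0" --grip 75

```text
clock: 10.78
position: [0.6182, 0.1924, 0.2182]
ee_rot: [-2.071, -2.362, 0.0]
force: [-0.3, 0.6, 0.5]
width: 0.815
```

Emit:
move_arm --pt "0 0 -6 0" --pt "0 0 -18 0" --pt "0 0 -34 0" --pt "0 0 -54 0" --pt "0 0 -80 0" --pt "0 0 -105 0" --pt "0 0 -130 0" --pt "0 0 -150 0" --pt "0 0 -160 0" --pt "0 0 -160 0"

```text
clock: 12.02
position: [0.6183, 0.1923, 0.3793]
ee_rot: [2.071, 2.362, 0.002]
force: [-0.4, -0.9, -0.6]
width: 0.819
```

```bash
python3 go.py .439 -.079 .22 0
```

```text
t 12.03 grasp [0.6185 0.1925 0.2203] yawdeg 7.5 w mm 75.2 F [-0.44 -0.93 -0.59] q [-0.74  0.53  0.55  1.58 -0.3   1.12  0.01]
[-2.457e+02 -2.135e+02 -2.000e-01] 0.131
```

Emit:
move_arm --pt "-10 -9 0 0" --pt "-30 -26 0 0.02" --pt "-60 -52 0 0.04" --pt "-95 -82 0 0.06" --pt "-130 -113 0 0.08" --pt "-165 -143 0 0.1" --pt "-200 -174 0 0.12" --pt "-225 -196 0 0.131" --pt "-240 -209 0 0.131" --pt "-246 -213 0 0.131" --pt "-246 -213 0 0.131" --pt "-246 -213 0 0.131" --grip 91.8

```text
clock: 13.52
position: [0.4399, -0.0784, 0.3781]
ee_rot: [2.22, 2.223, -0.0]
force: [0.3, 0.3, 0.1]
width: 1.0
```

```bash
python3 go.py .439 -.079 .037 0;python3 - <<'E'
from h import *
im=arm.get_image("scene")[:,:,::-1];t=arm.get_image("top")[:,:,::-1]
cv2.imwrite("pics/p4.png",np.hstack([crop(im,280,130,90,90,4),crop(im,165,130,90,90,4)]))
E
```

```text
t 13.53 grasp [ 0.4399 -0.0784  0.2191] yawdeg 0.09 w mm 91.8 F [0.35 0.25 0.09] q [-0.54  0.18  0.7   2.06 -0.15  0.94  0.24]
[ -0.6  -0.9 182.1] 0.002
```

View pics/p4.png

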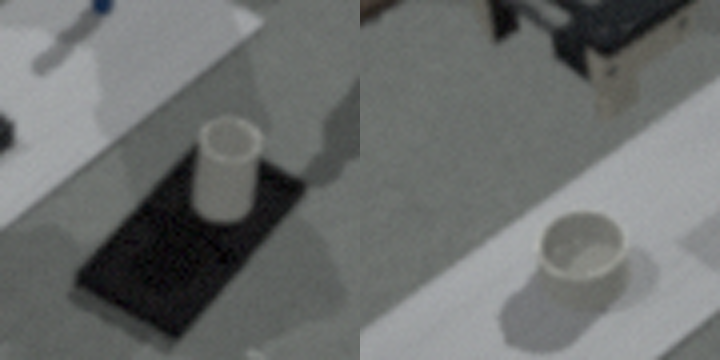

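The narrow cup stands upright in tray2's far compartment (base ~(336,182)). The wide cup's rim is at (220,191), unchanged. Descending on it with fingertips at z 0.018.

Emit:
move_arm --pt "0 0 20 0" --pt "0 0 50 0" --pt "0 -1 80 0" --pt "0 -1 110 0" --pt "-1 -1 135 0" --pt "-1 -1 153 0" --pt "-1 -1 167 0" --pt "-1 -1 176 0" --pt "-1 -1 182 0" --pt "-1 -1 182 0" --pt "-1 -1 182 0"

```text
clock: 15.0
position: [0.4383, -0.0804, 0.1966]
ee_rot: [2.221, 2.221, 0.001]
force: [-0.5, 0.6, 0.1]
width: 1.006
```

Emit:
move_arm --pt "0 0 0 0" --pt "0 0 0 0" --pt "0 0 0 0" --pt "0 0 0 0" --pt "0 0 0 0" --pt "0 0 0 0" --pt "0 0 0 0" --grip 56 --grip_force 12

```text
clock: 15.88
position: [0.4382, -0.0803, 0.1963]
ee_rot: [2.221, 2.221, 0.0]
force: [-0.4, -0.6, 2.6]
width: 0.682
```

Emit:
move_arm --pt "0 0 -3 0" --pt "0 0 -10 0" --pt "0 0 -22 0" --pt "0 0 -36 0" --pt "0 0 -50 0" --pt "0 0 -64 0" --pt "0 0 -78 0" --pt "0 0 -90 0" --pt "0 0 -97 0" --pt "0 0 -100 0" --pt "0 0 -100 0"

```text
clock: 17.25
position: [0.4381, -0.0803, 0.2962]
ee_rot: [-2.221, -2.221, 0.0]
force: [0.4, 0.1, -0.3]
width: 0.683
```

```bash
python3 go.py .629 -.164 .137 3 .629 -.164 .035 3;python3 - <<'E'
from h import *
im=arm.get_image("scene")[:,:,::-1]
cv2.imwrite("pics/p5.png",crop(im,150,110,120,120,4))
E
```

```text
t 17.25 grasp [ 0.4381 -0.0802  0.1372] yawdeg 0.0 w mm 62.7 F [ 0.45  0.09 -0.31] q [-0.46  0.32  0.65  2.16 -0.29  0.74  0.39]
[-8.380e+01  1.909e+02  1.000e-01] -0.052
[-83.8 190.9 102.1] -0.052
```

View pics/p5.png

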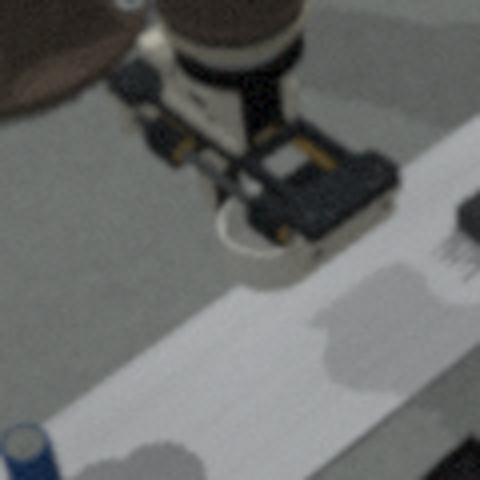

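The wide cup is held (62.7 mm). Carrying it to tray3's middle compartment.

Emit:
move_arm --pt "-4 10 0 0" --pt "-12 28 0 -0.01" --pt "-24 54 0 -0.02" --pt "-37 84 0 -0.03" --pt "-50 114 0 -0.04" --pt "-62 142 0 -0.052" --pt "-72 165 0 -0.052" --pt "-80 182 0 -0.052" --pt "-84 191 0 -0.052" --pt "-84 191 0 -0.052" --pt "-84 191 0 -0.052" --pt "-84 191 20 -0.052" --pt "-84 191 42 -0.052" --pt "-84 191 62 -0.052" --pt "-84 191 77 -0.052" --pt "-84 191 87 -0.052" --pt "-84 191 92 -0.052" --pt "-84 191 92 -0.052" --pt "-84 191 92 -0.052"

```text
clock: 19.68
position: [0.6294, -0.1644, 0.2048]
ee_rot: [2.162, 2.278, 0.001]
force: [0.3, -0.3, -0.5]
width: 0.676
```

```bash
python3 go.py .629 -.164 .0355 3;python3 - <<'E'
from h import *
im=arm.get_image("scene")[:,:,::-1]
t=arm.get_image("top")[:,:,::-1]
cv2.imwrite("pics/p6.png",np.hstack([crop(im,190,190,120,120,4),crop(t,290,170,80,120,4)]))
E
```

```text
t 19.68 grasp [ 0.6295 -0.1645  0.0458] yawdeg 2.98 w mm 62.1 F [ 0.26 -0.25 -0.53] q [-0.15  0.73  0.51  1.72 -0.47  0.81  0.63]
[ 0.5 -0.5 10.3] -0.0
```

View pics/p6.png

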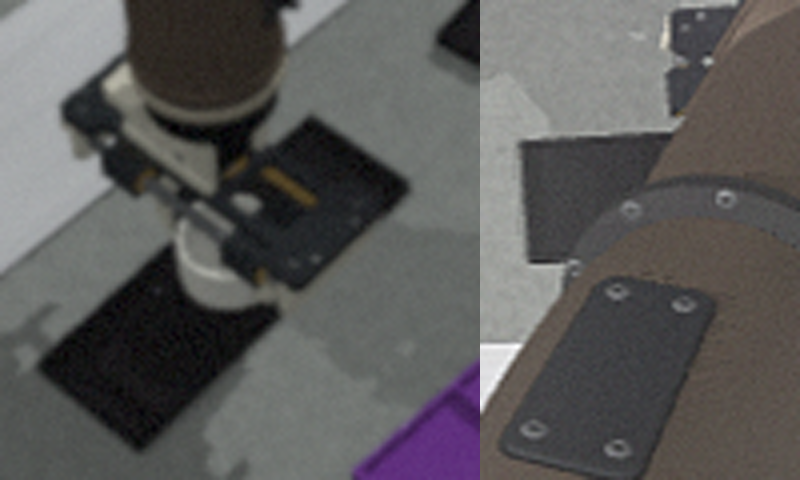

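The cup sits over the middle compartment (bottom ~scene px (245,265)), between the long walls. Lowering 10 mm.

Emit:
move_arm --pt "0 0 3 0" --pt "0 0 5 0" --pt "0 0 7 0" --pt "0 0 8 0" --pt "0 0 9 0" --pt "0 0 10 0" --pt "0 0 10 0" --pt "0 0 10 0"

```text
clock: 20.78
position: [0.6291, -0.1644, 0.1944]
ee_rot: [2.163, 2.278, 0.0]
force: [-2.1, 0.6, 2.5]
width: 0.684
```

```bash
python3 go.py
```

```text
t 20.77 grasp [ 0.6292 -0.1644  0.0354] yawdeg 2.97 w mm 62.8 F [-2.14  0.64  2.52] q [-0.15  0.75  0.51  1.73 -0.48  0.79  0.64]
```

Light contact at the expected height (2.5 N at 0.0354). Releasing.

Emit:
move_arm --pt "0 0 0 0" --pt "0 0 0 0" --pt "0 0 0 0" --pt "0 0 0 0" --pt "0 0 0 0" --pt "0 0 0 0" --grip 88

```text
clock: 21.52
position: [0.6291, -0.1643, 0.1942]
ee_rot: [-2.163, -2.278, -0.0]
force: [-0.3, -0.2, -0.8]
width: 0.958
```

Emit:
move_arm --pt "0 0 -6 0" --pt "0 0 -18 0" --pt "0 0 -34 0" --pt "0 0 -54 0" --pt "0 0 -80 0" --pt "0 0 -105 0" --pt "0 0 -130 0" --pt "0 0 -155 0" --pt "0 0 -175 0" --pt "0 0 -185 0" --pt "0 0 -185 0"

```text
clock: 22.9
position: [0.6292, -0.1644, 0.3802]
ee_rot: [2.162, 2.278, 0.002]
force: [0.7, -0.1, -0.7]
width: 0.959
```

```bash
python3 go.py .458 .106 .22 0.5
```

```text
t 22.9 grasp [ 0.6294 -0.1644  0.2212] yawdeg 2.98 w mm 88.1 F [ 0.71 -0.13 -0.68] q [-0.23  0.55  0.63  1.57 -0.34  1.13  0.53]
[ 278.9 -157.1    0.9] 0.043
```

Emit:
move_arm --pt "10 -6 0 0" --pt "30 -17 0 0.01" --pt "60 -34 0 0.02" --pt "95 -54 0 0.03" --pt "130 -73 0 0.04" --pt "165 -93 0 0.043" --pt "200 -113 0 0.043" --pt "235 -132 0 0.043" --pt "260 -146 0 0.043" --pt "273 -154 0 0.043" --pt "279 -157 0 0.043" --pt "279 -157 0 0.043" --pt "279 -157 0 0.043" --grip 70

```text
clock: 24.52
position: [0.4581, 0.1055, 0.3792]
ee_rot: [2.212, 2.23, -0.0]
force: [1.1, 0.0, -0.4]
width: 0.763
```

```bash
python3 go.py .458 .106 .036 0.5;python3 - <<'E'
from h import *
im=arm.get_image("scene")[:,:,::-1]
cv2.imwrite("pics/p7.png",np.hstack([crop(im,190,200,120,110,3),crop(im,230,110,120,110,3)]))
E
```

```text
t 24.52 grasp [0.4581 0.1055 0.2202] yawdeg 0.45 w mm 70.1 F [ 1.12  0.05 -0.41] q [-0.87  0.23  0.65  2.01 -0.16  0.96 -0.14]
[ 6.000e-01 -1.000e-01  1.842e+02] -0.001
```

View pics/p7.png

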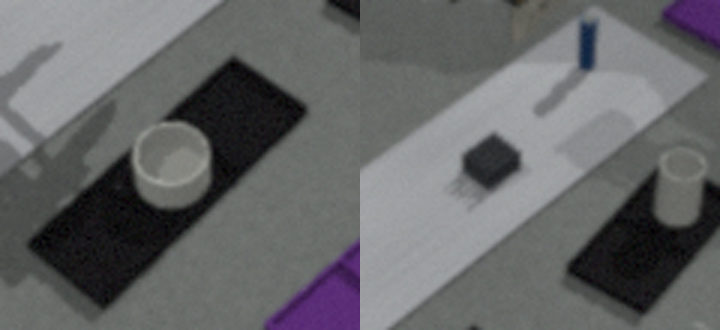

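The wide cup stands in tray3's middle compartment (~(248,255)). The sink at ~(394,160) is free to grasp across x.

Emit:
move_arm --pt "0 0 20 0" --pt "0 0 50 0" --pt "0 0 80 0" --pt "0 0 110 0" --pt "0 0 135 0" --pt "1 0 153 0" --pt "1 0 168 0" --pt "1 0 179 0" --pt "1 0 184.5 0" --pt "1 0 184.5 0" --pt "1 0 184.5 0"

```text
clock: 25.95
position: [0.4581, 0.1072, 0.1951]
ee_rot: [2.211, 2.231, 0.001]
force: [0.9, 0.5, 0.3]
width: 0.758
```

Emit:
move_arm --pt "0 0 0 0" --pt "0 0 0 0" --pt "0 0 0 0" --pt "0 0 0 0" --pt "0 0 0 0" --pt "0 0 0 0" --pt "0 0 0 0" --pt "0 0 0 0" --grip 30 --grip_force 20

```text
clock: 26.95
position: [0.4578, 0.1072, 0.1948]
ee_rot: [-2.211, -2.231, 0.0]
force: [-1.7, -0.2, 4.2]
width: 0.394
```

Emit:
move_arm --pt "0 0 -2 0" --pt "0 0 -8 0" --pt "0 0 -18 0" --pt "0 0 -32 0" --pt "0 0 -48 0" --pt "0 0 -64 0" --pt "0 0 -80 0" --pt "0 0 -95 0" --pt "0 0 -105 0" --pt "0 0 -110 0" --pt "0 0 -110 0"

```text
clock: 28.32
position: [0.4579, 0.1073, 0.3048]
ee_rot: [-2.211, -2.232, -0.0]
force: [-0.0, 0.0, -1.4]
width: 0.39
```

```bash
python3 go.py .6246 -.082 .145 3 .6246 -.082 .034 3;python3 - <<'E'
from h import *
im=arm.get_image("scene")[:,:,::-1]
cv2.imwrite("pics/p8.png",crop(im,220,80,120,110,4))
E
```

```text
t 28.32 grasp [0.4579 0.1073 0.1458] yawdeg 0.52 w mm 35.8 F [-0.01  0.05 -1.37] q [-0.82  0.34  0.61  2.1  -0.27  0.78 -0.03]
[-190.8  165.     0.8] -0.043
[-190.8  164.9  111.8] -0.043
```

View pics/p8.png

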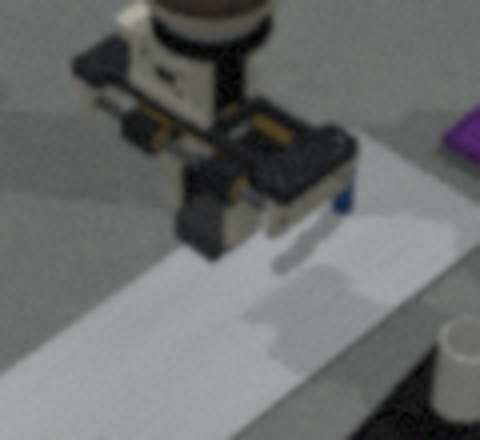

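The sink is held level (35.8 mm opening). Carrying it to tray3's +y compartment.

Emit:
move_arm --pt "-8 7 0 0" --pt "-25 22 0 0" --pt "-50 43 0 -0.01" --pt "-78 67 0 -0.02" --pt "-106 91 0 -0.03" --pt "-133 115 0 -0.04" --pt "-157 136 0 -0.043" --pt "-176 152 0 -0.043" --pt "-187 162 0 -0.043" --pt "-191 165 0 -0.043" --pt "-191 165 0 -0.043" --pt "-191 165 20 -0.043" --pt "-191 165 45 -0.043" --pt "-191 165 67 -0.043" --pt "-191 165 84 -0.043" --pt "-191 165 95 -0.043" --pt "-191 165 101 -0.043" --pt "-191 165 101 -0.043" --pt "-191 165 101 -0.043"

```text
clock: 30.75
position: [0.6248, -0.0825, 0.2043]
ee_rot: [2.163, 2.278, 0.001]
force: [0.4, -0.4, -1.8]
width: 0.388
```

```bash
python3 go.py .6246 -.082 .034 3;python3 - <<'E'
from h import *
im=arm.get_image("scene")[:,:,::-1]
cv2.imwrite("pics/p9.png",crop(im,200,180,120,110,5))
E
```

```text
t 30.75 grasp [ 0.625  -0.0825  0.0453] yawdeg 2.97 w mm 35.6 F [ 0.35 -0.43 -1.76] q [-0.27  0.7   0.49  1.78 -0.45  0.77  0.5 ]
[ 0.5 -0.4 11.3] -0.001
```

View pics/p9.png

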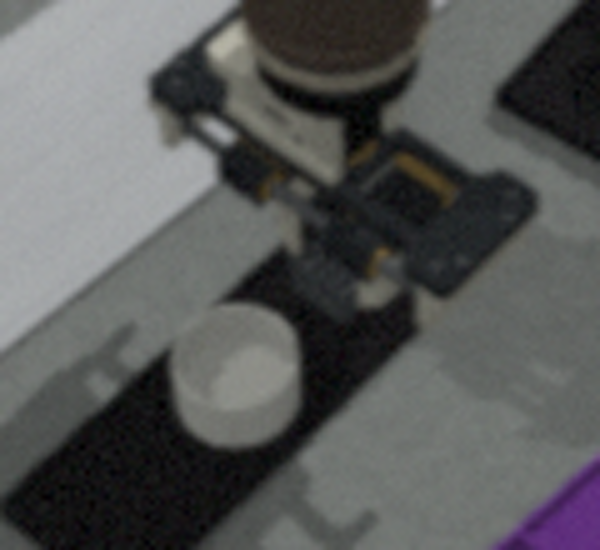

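The sink is over the +y compartment (scene px ~(265,238)), clear of the cup. Lowering about 11 mm.

Emit:
move_arm --pt "0 0 3 0" --pt "0 0 6 0" --pt "0 0 8 0" --pt "0 0 9.5 0" --pt "0 0 10.5 0" --pt "0 0 11.3 0" --pt "0 0 11.3 0" --pt "0 0 11.3 0"

```text
clock: 31.8
position: [0.6245, -0.0824, 0.1928]
ee_rot: [-2.163, -2.278, -0.0]
force: [-2.5, 1.0, 5.2]
width: 0.391
```

```bash
python3 go.py
```

```text
t 31.8 grasp [ 0.6246 -0.0824  0.0338] yawdeg 2.97 w mm 35.9 F [-2.47  1.    5.2 ] q [-0.27  0.72  0.48  1.78 -0.46  0.75  0.51]
```

Floor contact (5 N at 0.0338, as computed). Releasing and rising.

Emit:
move_arm --pt "0 0 0 0" --pt "0 0 0 0" --pt "0 0 0 0" --pt "0 0 0 0" --pt "0 0 0 0" --grip 60

```text
clock: 32.42
position: [0.6246, -0.0824, 0.1924]
ee_rot: [2.163, 2.278, 0.0]
force: [0.2, 0.5, 0.4]
width: 0.65
```

Emit:
move_arm --pt "0 0 -6 0" --pt "0 0 -18 0" --pt "0 0 -34 0" --pt "0 0 -54 0" --pt "0 0 -80 0" --pt "0 0 -105 0" --pt "0 0 -130 0" --pt "0 0 -155 0" --pt "0 0 -175 0" --pt "0 0 -185 0" --pt "0 0 -185 0"

```text
clock: 33.8
position: [0.6246, -0.0824, 0.3784]
ee_rot: [2.162, 2.278, 0.002]
force: [-0.2, 0.1, -0.3]
width: 0.654
```

```bash
python3 go.py .4238 .2805 .22 0
```

```text
t 33.8 grasp [ 0.6249 -0.0824  0.2194] yawdeg 2.98 w mm 60.1 F [-0.19  0.07 -0.34] q [-0.35  0.51  0.61  1.63 -0.32  1.1   0.39]
[ 372.9 -182.    -0.9] 0.052
```

Emit:
move_arm --pt "10 -5 0 0" --pt "32 -16 0 0.01" --pt "65 -32 0 0.02" --pt "105 -51 0 0.03" --pt "145 -71 0 0.04" --pt "185 -90 0 0.052" --pt "225 -110 0 0.052" --pt "265 -129 0 0.052" --pt "300 -146 0 0.052" --pt "332 -162 0 0.052" --pt "357 -174 0 0.052" --pt "369 -180 0 0.052" --pt "373 -182 0 0.052" --pt "373 -182 0 0.052" --pt "373 -182 0 0.052" --grip 70

```text
clock: 35.67
position: [0.424, 0.2797, 0.3775]
ee_rot: [2.223, 2.219, -0.0]
force: [0.1, -0.6, 0.1]
width: 0.761
```

```bash
python3 go.py .4238 .2805 .048 0;python3 - <<'E'
from h import *
im=arm.get_image("scene")[:,:,::-1]
cv2.imwrite("pics/p10.png",np.hstack([crop(im,190,200,120,110,3),crop(im,250,70,120,110,3)]))
E
```

```text
t 35.67 grasp [0.424  0.2797 0.2185] yawdeg -0.1 w mm 69.9 F [ 0.12 -0.62  0.09] q [-1.14  0.29  0.57  1.93 -0.19  0.98 -0.48]
[  0.9  -0.3 170.5] -0.002
```

View pics/p10.png

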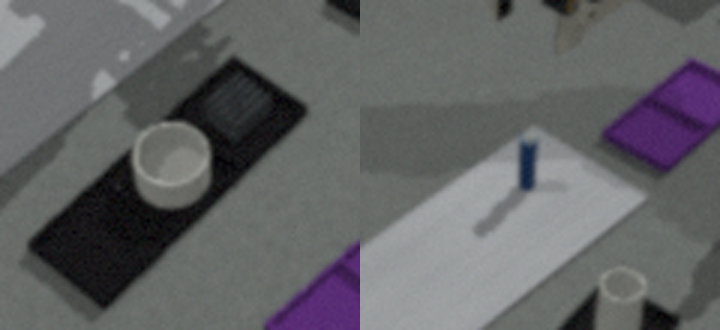

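The sink sits flat with fins up at (269,236). The slim cell stands at (425,125). Descending on it.

Emit:
move_arm --pt "0 0 20 0" --pt "0 0 48 0" --pt "0 0 78 0" --pt "0 0 105 0" --pt "0 0 128 0" --pt "1 0 145 0" --pt "1 0 158 0" --pt "1 0 166 0" --pt "1 0 170.5 0" --pt "1 0 170.5 0" --pt "1 0 170.5 0"

```text
clock: 37.1
position: [0.4236, 0.2818, 0.2073]
ee_rot: [-2.222, -2.221, -0.001]
force: [0.4, 0.3, 0.0]
width: 0.759
```

Emit:
move_arm --pt "0 0 0 0" --pt "0 0 0 0" --pt "0 0 0 0" --pt "0 0 0 0" --pt "0 0 0 0" --pt "0 0 0 0" --pt "0 0 0 0" --pt "0 0 0 0" --pt "0 0 0 0" --grip 12 --grip_force 12

```text
clock: 38.22
position: [0.4234, 0.2817, 0.2069]
ee_rot: [-2.222, -2.221, -0.0]
force: [0.0, 0.3, -0.4]
width: 0.192
```

Emit:
move_arm --pt "0 0 -2 0" --pt "0 0 -8 0" --pt "0 0 -18 0" --pt "0 0 -32 0" --pt "0 0 -50 0" --pt "0 0 -70 0" --pt "0 0 -90 0" --pt "0 0 -110 0" --pt "0 0 -125 0" --pt "0 0 -132 0" --pt "0 0 -132 0"

```text
clock: 39.6
position: [0.4234, 0.2817, 0.3392]
ee_rot: [-2.221, -2.221, -0.001]
force: [-0.1, -0.3, -0.3]
width: 0.192
```

```bash
python3 go.py .6334 -.246 .18 3 .6334 -.246 .046 3;python3 - <<'E'
from h import *
im=arm.get_image("scene")[:,:,::-1]
cv2.imwrite("pics/p11.png",crop(im,250,30,120,110,4))
E
```

```text
t 39.6 grasp [0.4235 0.2818 0.1802] yawdeg 0.0 w mm 17.6 F [-0.11 -0.28 -0.26] q [-1.13  0.34  0.56  1.97 -0.23  0.89 -0.44]
[-527.8  209.9    0. ] -0.052
[-527.9  209.8  134. ] -0.052
```

View pics/p11.png

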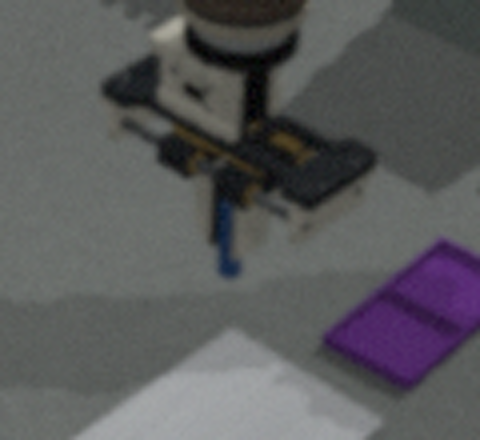

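The slim cell is held upright (17.6 mm). Carrying it to tray3's −y compartment.

Emit:
move_arm --pt "-10 4 0 0" --pt "-30 12 0 0" --pt "-60 24 0 -0.01" --pt "-98 39 0 -0.02" --pt "-138 55 0 -0.03" --pt "-178 71 0 -0.04" --pt "-218 87 0 -0.052" --pt "-258 103 0 -0.052" --pt "-298 119 0 -0.052" --pt "-338 134 0 -0.052" --pt "-378 150 0 -0.052" --pt "-418 166 0 -0.052" --pt "-453 180 0 -0.052" --pt "-483 192 0 -0.052" --pt "-508 202 0 -0.052" --pt "-522 208 0 -0.052" --pt "-528 210 0 -0.052" --pt "-528 210 0 -0.052" --pt "-528 210 0 -0.052"

```text
clock: 42.02
position: [0.6334, -0.2452, 0.3389]
ee_rot: [-2.161, -2.279, -0.001]
force: [-0.3, 0.5, -1.0]
width: 0.192
```

Emit:
move_arm --pt "0 0 15 0" --pt "0 0 40 0" --pt "0 0 68 0" --pt "0 0 92 0" --pt "0 0 110 0" --pt "0 0 120 0" --pt "0 0 124 0" --pt "0 0 124 0" --pt "0 0 124 0"

```text
clock: 43.15
position: [0.6337, -0.2465, 0.2157]
ee_rot: [2.162, 2.278, 0.001]
force: [0.1, -0.2, -0.3]
width: 0.194
```

```bash
python3 go.py .6334 -.246 .046 3;python3 - <<'E'
from h import *
im=arm.get_image("scene")[:,:,::-1]
cv2.imwrite("pics/p12.png",crop(im,170,200,140,110,5))
E
```

```text
t 43.15 grasp [ 0.6339 -0.2466  0.0567] yawdeg 2.97 w mm 17.8 F [ 0.13 -0.21 -0.34] q [-0.02  0.76  0.51  1.64 -0.45  0.87  0.72]
[ 0.6 -0.5 10.7] -0.0
```

View pics/p12.png

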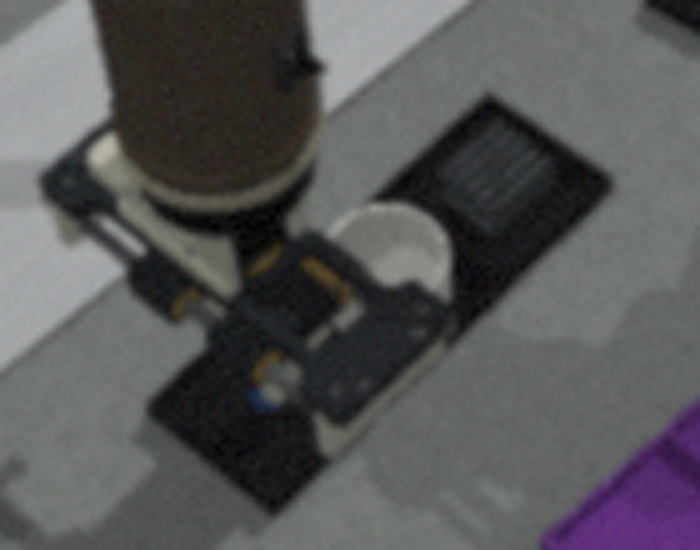

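The cell is over the −y compartment (scene px ~(222,279)). Lowering.

Emit:
move_arm --pt "0 0 3 0" --pt "0 0 6 0" --pt "0 0 8 0" --pt "0 0 9.5 0" --pt "0 0 10.5 0" --pt "0 0 10.5 0" --pt "0 0 10.5 0"

```text
clock: 44.08
position: [0.6334, -0.2464, 0.205]
ee_rot: [-2.163, -2.278, -0.0]
force: [-1.4, 1.3, 5.4]
width: 0.19
```

```bash
python3 go.py
```

```text
t 44.08 grasp [ 0.6334 -0.2463  0.046 ] yawdeg 2.97 w mm 17.4 F [-1.44  1.26  5.43] q [-0.02  0.77  0.5   1.64 -0.46  0.85  0.73]
```

Emit:
move_arm --pt "0 0 0 0" --pt "0 0 0 0" --pt "0 0 0 0" --pt "0 0 0 0" --pt "0 0 0 0" --grip 45

```text
clock: 44.7
position: [0.6334, -0.2464, 0.2044]
ee_rot: [2.163, 2.278, -0.0]
force: [0.8, 0.2, 0.3]
width: 0.49
```

Emit:
move_arm --pt "0 0 -6 0" --pt "0 0 -18 0" --pt "0 0 -34 0" --pt "0 0 -54 0" --pt "0 0 -80 0" --pt "0 0 -105 0" --pt "0 0 -130 0" --pt "0 0 -155 0" --pt "0 0 -168 0" --pt "0 0 -172 0" --pt "0 0 -172 0"

```text
clock: 46.08
position: [0.6333, -0.2462, 0.3761]
ee_rot: [-2.163, -2.278, 0.0]
force: [-0.0, -0.1, 0.5]
width: 0.495
```

```bash
python3 go.py .4195 -.2715 .22 0
```

```text
t 46.08 grasp [ 0.6332 -0.2462  0.2171] yawdeg 2.98 w mm 45.5 F [-0.05 -0.09  0.52] q [-0.07  0.6   0.6   1.5  -0.35  1.16  0.64]
[ -14.2 -214.7   -2.8] 0.052
```

Emit:
move_arm --pt "-1 -10 0 0" --pt "-2 -30 0 0.01" --pt "-4 -60 0 0.02" --pt "-6 -95 0 0.03" --pt "-9 -130 0 0.04" --pt "-11 -162 0 0.052" --pt "-13 -190 0 0.052" --pt "-14 -208 0 0.052" --pt "-14 -215 0 0.052" --pt "-14 -215 0 0.052" --pt "-14 -215 0 0.052" --grip 85

```text
clock: 47.45
position: [0.4203, -0.2712, 0.3764]
ee_rot: [2.22, 2.222, -0.0]
force: [-0.5, -0.4, -0.6]
width: 0.928
```

```bash
python3 go.py .4195 -.2715 .051 0;python3 - <<'E'
from h import *
im=arm.get_image("scene")[:,:,::-1]
cv2.imwrite("pics/p13.png",np.hstack([crop(im,190,200,120,110,3),crop(im,110,170,120,110,3)]))
E
```

```text
t 47.45 grasp [ 0.4204 -0.2713  0.2174] yawdeg 0.05 w mm 85.2 F [-0.52 -0.43 -0.63] q [-0.07  0.29  0.68  1.95 -0.22  0.97  0.72]
[ -0.2  -0.9 166.4] 0.001
```

View pics/p13.png

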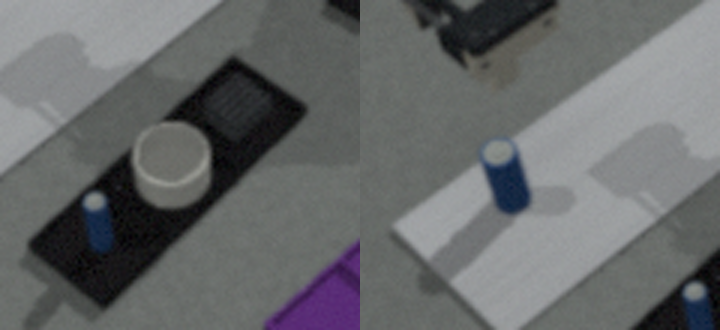

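The slim cell stands upright in its compartment (base ~(223,283)). The thick cell stands at (159,230). Picking it up.

Emit:
move_arm --pt "0 0 20 0" --pt "0 -1 48 0" --pt "0 -1 78 0" --pt "0 -1 105 0" --pt "0 -1 128 0" --pt "0 -1 145 0" --pt "0 -1 156 0" --pt "0 -1 163 0" --pt "0 -1 166 0" --pt "0 -1 166 0" --pt "0 -1 166 0"

```text
clock: 48.88
position: [0.4186, -0.2715, 0.2108]
ee_rot: [2.221, 2.221, 0.001]
force: [-0.3, -0.0, 0.3]
width: 0.925
```

Emit:
move_arm --pt "0 0 0 0" --pt "0 0 0 0" --pt "0 0 0 0" --pt "0 0 0 0" --pt "0 0 0 0" --pt "0 0 0 0" --pt "0 0 0 0" --pt "0 0 0 0" --pt "0 0 0 0" --grip 26 --grip_force 20

```text
clock: 50.0
position: [0.4186, -0.2715, 0.2105]
ee_rot: [2.221, 2.221, 0.0]
force: [1.1, 0.4, 1.3]
width: 0.346
```

Emit:
move_arm --pt "0 0 -2 0" --pt "0 0 -8 0" --pt "0 0 -18 0" --pt "0 0 -32 0" --pt "0 0 -50 0" --pt "0 0 -70 0" --pt "0 0 -90 0" --pt "0 0 -110 0" --pt "0 0 -125 0" --pt "0 0 -134 0" --pt "0 0 -134 0"

```text
clock: 51.38
position: [0.4185, -0.2715, 0.3449]
ee_rot: [2.221, 2.221, 0.001]
force: [0.0, 0.3, -1.2]
width: 0.348
```

```bash
python3 go.py .629 .112 .185 7.5 .629 .112 .049 7.5;python3 - <<'E'
from h import *
im=arm.get_image("scene")[:,:,::-1]
cv2.imwrite("pics/p14.png",crop(im,100,140,120,110,4))
E
```

```text
t 51.38 grasp [ 0.4187 -0.2715  0.1859] yawdeg 0.01 w mm 31.9 F [ 0.    0.29 -1.21] q [-0.05  0.33  0.67  1.99 -0.26  0.9   0.76]
[383.5 210.4   1. ] -0.131
[383.5 210.2 137. ] -0.131
```

View pics/p14.png

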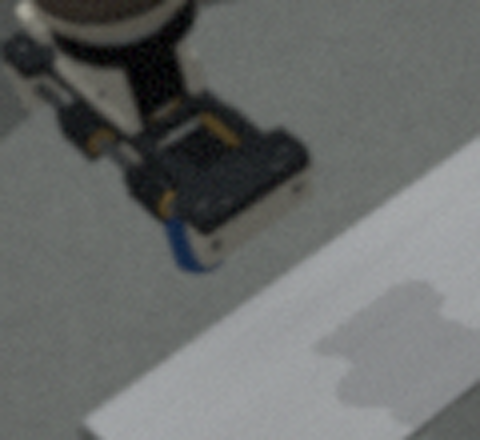

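The thick cell is held (31.9 mm). Carrying it to tray2's near (−y) compartment.

Emit:
move_arm --pt "10 5 0 0" --pt "30 16 0 0" --pt "60 33 0 -0.02" --pt "95 52 0 -0.04" --pt "132 72 0 -0.06" --pt "170 93 0 -0.08" --pt "208 114 0 -0.1" --pt "246 135 0 -0.12" --pt "283 155 0 -0.131" --pt "316 173 0 -0.131" --pt "345 189 0 -0.131" --pt "367 201 0 -0.131" --pt "379 208 0 -0.131" --pt "383 210 0 -0.131" --pt "383 210 0 -0.131" --pt "383 210 0 -0.131"

```text
clock: 53.42
position: [0.6282, 0.1104, 0.3445]
ee_rot: [2.073, 2.36, -0.0]
force: [-0.4, -0.4, -2.4]
width: 0.346
```

Emit:
move_arm --pt "0 0 15 0" --pt "0 0 40 0" --pt "0 0 68 0" --pt "0 0 92 0" --pt "0 0 110 0" --pt "0 0 121 0" --pt "0 0 126 0" --pt "0 0 126 0" --pt "0 0 126 0"

```text
clock: 54.55
position: [0.6288, 0.1115, 0.2191]
ee_rot: [2.071, 2.362, 0.002]
force: [-0.3, 0.7, -1.4]
width: 0.346
```

```bash
python3 go.py .629 .112 .0495 7.5;python3 - <<'E'
from h import *
im=arm.get_image("scene")[:,:,::-1]
cv2.imwrite("pics/p15.png",crop(im,260,110,130,110,5))
E
```

```text
t 54.55 grasp [0.629  0.1116 0.0601] yawdeg 7.5 w mm 31.8 F [-0.3   0.69 -1.43] q [-0.56  0.69  0.46  1.75 -0.41  0.8   0.23]
[ 0.4  0.1 10.6] 0.0
```

View pics/p15.png

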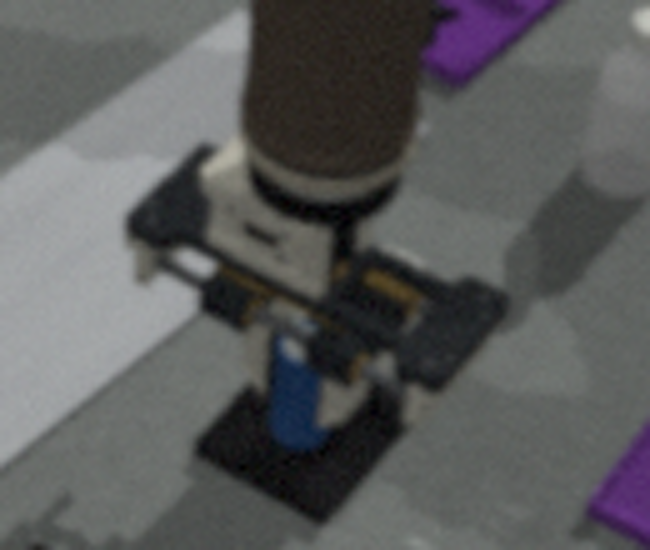

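The cell is over the near compartment of tray2 (base ~(320,198)). Lowering.

Emit:
move_arm --pt "0 0 3 0" --pt "0 0 6 0" --pt "0 0 8 0" --pt "0 0 9.5 0" --pt "0 0 10.5 0" --pt "0 0 10.5 0" --pt "0 0 10.5 0"

```text
clock: 55.48
position: [0.6284, 0.1115, 0.2085]
ee_rot: [-2.071, -2.362, -0.0]
force: [-2.5, 0.3, 5.6]
width: 0.345
```

```bash
python3 go.py
```

```text
t 55.48 grasp [0.6284 0.1115 0.0495] yawdeg 7.5 w mm 31.7 F [-2.49  0.28  5.56] q [-0.56  0.7   0.46  1.75 -0.41  0.79  0.24]
```

Floor contact at 0.0495 as computed. Releasing and rising.

Emit:
move_arm --pt "0 0 0 0" --pt "0 0 0 0" --pt "0 0 0 0" --pt "0 0 0 0" --pt "0 0 0 0" --grip 60

```text
clock: 56.1
position: [0.6285, 0.1115, 0.2079]
ee_rot: [-2.071, -2.362, 0.0]
force: [0.2, 0.3, -0.1]
width: 0.652
```

Emit:
move_arm --pt "0 0 -6 0" --pt "0 0 -18 0" --pt "0 0 -34 0" --pt "0 0 -54 0" --pt "0 0 -80 0" --pt "0 0 -105 0" --pt "0 0 -130 0" --pt "0 0 -155 0" --pt "0 0 -175 0" --pt "0 0 -185 0" --pt "0 -20 -190 0" --pt "0 -50 -190 0" --pt "0 -85 -190 0" --pt "0 -120 -190 0" --pt "0 -150 -190 0" --pt "0 -170 -190 0" --pt "0 -180 -190 0" --pt "0 -180 -190 0"

```text
clock: 58.35
position: [0.4498, 0.088, 0.3982]
ee_rot: [-2.071, -2.362, -0.001]
force: [0.5, -0.4, 0.2]
width: 0.656
```

```bash
python3 go.py;python3 - <<'E'
from h import *
im=arm.get_image("scene")[:,:,::-1];t=arm.get_image("top")[:,:,::-1]
cv2.imwrite("pics/p16.png",crop(im,120,60,320,270,2.2));cv2.imwrite("pics/p16t.png",crop(t,110,120,350,220,2.2))
E
```

```text
t 58.35 grasp [0.4499 0.0881 0.2392] yawdeg 7.52 w mm 60.2 F [ 0.53 -0.38  0.15] q [-0.82  0.17  0.6   2.01 -0.12  1.   -0.03]
```

View pics/p16.png

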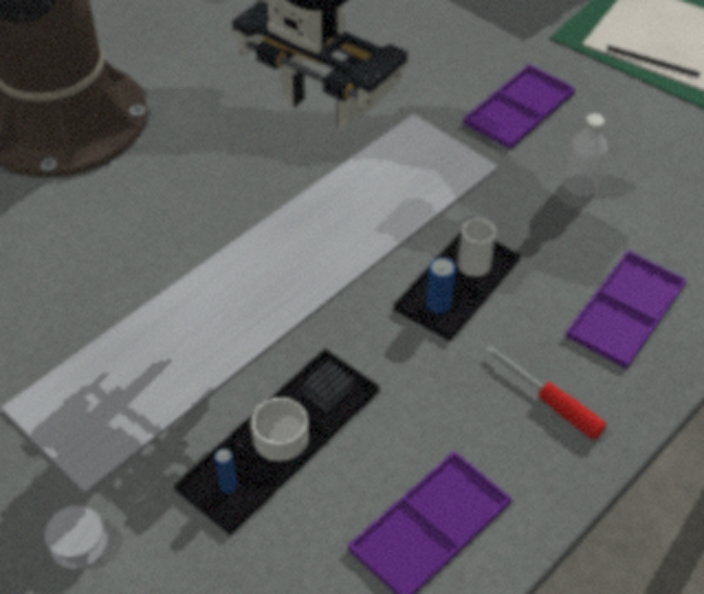

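View pics/p16t.png

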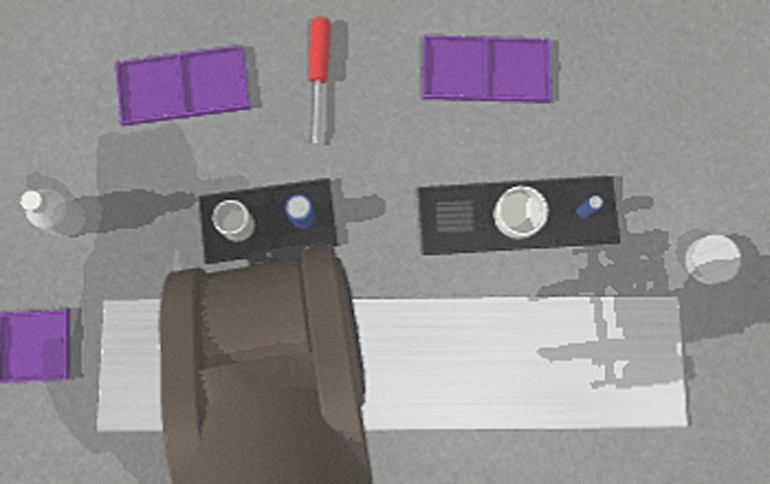

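Both views show all five things upright, each in its own compartment, and the bottle, spool and screwdriver where they were. The gripper is empty and clear, so I hand in.

```bash
python3 -c "
from cell import arm
print(arm.sign_off())"
```

```text
the job is handed in; nothing more can be done
None
```

Both kits are made up and the job is handed in at about 58 s on the robot's clock.

- **Order:** I lifted the narrow cup out of the wide cup first and put it in tray2's +y compartment. Then came the wide cup (tray3, middle), heat sink (tray3, +y), slim cell (tray3, −y) and thick cell (tray2, −y).
- **Placing:** I lowered each thing until it touched the compartment floor, within 1 mm of the computed height, and only then released it. Contact forces were about 3–6 N, and 9 N for the narrow cup.
- **Last check:** the final pictures from both cameras show all five things standing upright, each in its own compartment. The fingers are open and clear of everything. The bottle, spool and screwdriver look unmoved by eye; I did not measure them again.
- **Disagreement:** the two cameras disagreed by about 5–7 mm on the tray centres, probably because the scene camera also sees the outer walls. I relied mostly on the top view, and the roomy compartments covered the difference. No check failed.

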